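# Hold the thread chest's sprung lid open

### The job

I need a cone from the thread chest, so open its self-closing lid for me. First tug the lid up by its handle to feel whether the catch is on, before touching the thumb slide; if the lid is caught, push the thumb slide fully over to free it. Then raise the lid by the handle to well past halfway to upright and finish while still holding the handle and keeping the lid up, with the standing cone and the jar beside the chest left where they are.

Things in the scene. Friction and masses are not known exactly. Their poses are not given: they have to be found in the camera images.
- chest: Grey steel chest, fixed, 200 (x) x 300 (y) x 120 mm high without lid. Origin under its centre on the bench; x points from its front (robot's side) to its back, z up. A dark catch housing stands out from the front wall at chest x -150 to -100, y -145 to -55 mm, z 70 to 120 mm. A bolt hidden in it, unseen, holds the lid's tongue or not (about even odds).
- lid_angle (a joint): Lid angle, rad: 0 shut, grows as the front edge rises, stop at 1.3. Flat plate 200 x 300 x 8 mm on the rim, 0.45 kg +-25%, hinged on the rear rim. Bolt on: it lifts only about 0.04 (6 mm at the handle), then stops hard. Bolt off: it rises freely; 0.08 is clear of the play. Weight and spring (4 to 6 N at the handle when shut) pull it shut from any angle.
- lid: The lid with its handle. Origin in the middle of its hinge line, which does not move: 100 mm behind the chest's centre, 120 mm above the bench, the line running along the chest's y. Axes as the chest's when shut (the plate reaches 200 mm along -x), turning with the lid.
- handle (a point): Steel handle on the lid: round bar 10 mm thick, 110 mm long along the chest's y, on a leg at each end. Point mid-bar, axes as the lid's (the chest's when shut). Lid shut: bar axis 160 mm in front of the hinge line, 43 mm above it, 35 mm above the lid's top, free space beneath. It circles the hinge line as the lid opens; the bar can turn in a grip.
- slide (a joint): Thumb slide of the catch, m: 0 at the start, 0.018 at its stop. Moves along the chest's -y, away from the chest's middle, needs 2 to 3 N, stays where left. From 0.013 on the bolt is surely off, and it stays off.
- slide_knob (a point): Middle of the top of the slide's black knob, an upright fin 18 (x) x 8 (y) x 22 mm high on the catch housing's top; at the start at chest x -135, y -92, z 142 mm. Its broad faces look along the chest's y.
- thread_cone: Bystander: a standing cone of pale thread on a black foot, 72 mm across, 117 mm high, to the left of the chest. Origin under its centre.
- tack_jar: Bystander: a closed glass jar, 60 mm across, 75 mm high, to the right of the chest. Origin under its centre.

How it is judged:
By the outcome, as a careful person would: the job done as asked, in the order asked, and still so for the second after the job is handed in, while the arm keeps its last pose, push and grip.
It also fails if it takes over 58 s, if anything falls off the work surface, if the arm or the gripper's body presses on something with over 40 N, if the wrist force passes 120 N, or if a joint passes its speed limit or range.

### The arm

A 7-joint arm with a two-finger parallel gripper is mounted at the origin on the work surface. World frame = base frame: x ahead of the robot, y to its left, z up, the work surface at z = 0. Lengths are in m, angles in rad, forces in N, time in s.
With the tool pointing down it reaches from about 0.4 to 0.85 m from the base axis. Payload 10.4 kg.
Tool frame: the origin (TCP) lies between the finger pads; the fingertips stand 25 mm ahead of it and the grasp point (between the pads) lies 6 mm ahead of it; x points along the fingers, y is the direction in which the jaws open and shut, and the axes are right-handed (so a half turn about x gives the same grasp; the last joint's range is limited). The gripper opens to 87 mm and grips with 3 to 60 N. Pads are 19 mm wide; open, the fingers measure 117 mm over their backs; the gripper's body (75 mm by 190 mm) begins 51 mm behind the grasp point.
Start: joints at [1.321, 0.332, -0.065, 1.46, 0.022, 1.35, -0.088], TCP at [0.141, -0.609, 0.248] pointing down, gripper open.
Joint ranges: [-2.6, 2.6], [-0.5, 2.12], [-1.47, 1.34], [0.16, 2.42], [-1.27, 4.41], [0.06, 2.06], [-2.6, 2.6]. Speed limits (rad/s): [2.22, 2.22, 2.79, 2.79, 3.14, 3.14, 3.14].

### API

Orientations are given as a unit quaternion [x, y, z, w].
In Python, from bench import r gives the robot as it stands.
- The arm moves only by the shell command python3 -m pendant 'ROWS' [FORCE]. ROWS is JSON, a list of rows, each an object with "translation": the shift along the world's x, y, z in cm, a list of three; "angular": the turn, a rotation vector about the world's x, y, z in degrees, a list of three; "hand": the opening, from -1 (shut) to 1 (fully open). In form: [{"translation": [dx, dy, dz], "angular": [wx, wy, wz], "hand": hand}, ...]. A call has 1 to 20 rows; each row shifts and turns the commanded pose from where the row before left it; what a row does not reach is not made up. A row lasts 1/10 s, in which the tool goes at most 50 mm and 8.59 degrees, less where a joint would pass 70% of its speed; a pose out of reach is approached as far as the arm can. A call is refused whole if a number of a shift passes 5 or a number of a turn 8.59, either way. A call with a gripper value outside its range is refused whole. The fingers move at their own pace and stop on an object; FORCE is the grip in N (left out, the last holds). Time passes only in rows, so rows that do not move let the fingers close. It gives the time, the measured TCP pose, the force and the opening at its end, in the units of the state.
- r.read_state(): the state, without advancing time (a new reading comes with each control period).
- r.camera(name): name is "side" or "top" or "wrist"; returns the picture (480x640x3 uint8, red, green, blue); there is no depth.
- r.camera_info(name): a dict with "fx", "fy", "cx", "cy" (pixels), "rvec" (rotation vector, rad) and "tvec" (3), from world to camera coordinates, as OpenCV has them; the wrist camera has in their place "mount" (4x4, takes a point from camera to tool coordinates, whose origin is the TCP and whose axes are the tool frame's). Camera axes: x right, y down, z forward; pixel columns grow to the right and rows downward; lengths in m; the calibration is good to about 2 mm. The wrist camera is an equidistant fisheye: a pixel r from the principal point sees the ray r / f radians off the axis. A picture is of the moment at which its call begins: read the wrist's pose just before it. camera_info takes no time and is no camera call.
- r.close_job(): hands the job in, once; it reports no verdict.
Trained networks look in the newest picture that a camera, given by its name, has taken for a name from the list of things; names that differ only in an ending like _2 or _b are one class to them, and where a whole thing is asked for, a point or a joint stands for the part that bears it (a point fixed in the world has none). Each returns a list of dicts, best first, with "confidence" (0 to 1); they miss things now and then, are a little off and sometimes report something else, mostly with a low value. They report only what shows in the picture. A call takes as long as a camera call.
- r.find_in(camera, name): "point" ([row, column] in pixels, amid what is visible of it).
- r.mark_of(camera, name): "point" ([row, column] in pixels: a listed point, or the origin of a listed thing).
The state is a dict: "time": time; "joint_positions": joint angles; "joint_vel": joint speeds; "joint_torque": joint torques, N m; "ee_pos": TCP position; "eef_rot": TCP orientation; "ft_force": force on the tool from outside, world axes, zero at the start; "torque": the same for the moment, N m; "width": finger opening in m.
Only numpy, scipy, OpenCV 4.12 (cv2) and the standard library are available. Lean on these libraries where they do the work, as an engineer would, in place of code of your own. Each camera call takes 0.05 s, during which the arm holds its last target.

## Working session

There is one attempt and no reset: what is moved stays moved. The work goes in short steps, Python scripts to look and compute and a shell command to move; the robot and the scene stay as the last step left them, time stands still between calls to the robot, and variables do not carry over. Pictures are saved under pics/ and viewed, and the job is handed in when it is done.

```bash
ls; mkdir -p pics; python3 - <<'E'
from bench import r
import cv2
s=r.read_state();print(s)
for c in ["top","side","wrist"]:
    im=r.camera(c);cv2.imwrite(f"pics/{c}0.png",im[:,:,::-1])
    print(c,r.camera_info(c))
    for n in ["handle","slide_knob","chest","lid","thread_cone","tack_jar"]:
        try: print(c,n,[(d["point"],round(d["confidence"],2)) for d in r.mark_of(c,n)[:2]])
        except Exception as e: print(n,e)
print(r.read_state()["time"])
E
```

```text
pics
{'time': 0.0, 'joint_positions': array([ 1.32140513,  0.3328948 , -0.06471125,  1.4609494 ,  0.02160715,
        1.34990246, -0.08850492]), 'joint_vel': array([-8.58288078e-05,  5.37325585e-04, -5.54674554e-05, -6.17049387e-04,
        4.18393155e-04,  1.53550161e-03,  5.02264955e-04]), 'joint_torque': array([-7.56738191e-04, -6.23245811e+01,  2.45333748e-02, -3.89902675e+01,
       -6.12583570e-02,  3.96425917e-02,  1.50664137e-04]), 'ee_pos': array([ 0.14045186, -0.60864732,  0.24673577]), 'eef_rot': array([-0.70248094, -0.08052979,  0.70264734, -0.07951228]), 'ft_force': array([-0.85959002, -0.22635397, -0.70122403]), 'torque': array([ 0.02059867, -0.02440816, -0.00082224]), 'width': 0.08701080690406301}
top {'fx': 458.75435591698175, 'fy': 458.75435591698175, 'cx': 326.65434268529674, 'cy': 243.99352625838682, 'rvec': array([ 2.15524584, -2.11992902,  0.23467945]), 'tvec': array([6.68051803e-04, 6.15350336e-01, 8.53455361e-01])}
top handle [([251.0, 338.3], 0.76)]
top slide_knob [([287.9, 395.9], 0.52)]
top chest [([238.7, 332.4], 0.9)]
top lid [([169.6, 327.1], 0.68)]
top t
[... 366 characters left out ...]
([192.3, 360.8], 0.67)]
side chest [([275.1, 292.9], 0.83)]
side lid [([231.0, 234.4], 0.93)]
side thread_cone []
side tack_jar []
wrist {'fx': 371.64829954431775, 'fy': 371.64829954431775, 'cx': 318.35503595041297, 'cy': 240.80130167137906, 'mount': array([[-1.85712938e-04, -2.46132842e-01,  9.69236086e-01,
        -1.36696265e-01],
       [ 9.99999983e-01, -4.65831335e-05,  1.79777970e-04,
         2.44447128e-04],
       [ 9.00791181e-07,  9.69236102e-01,  2.46132847e-01,
        -6.57087098e-02],
       [ 0.00000000e+00,  0.00000000e+00,  0.00000000e+00,
         1.00000000e+00]])}
wrist handle []
wrist slide_knob []
wrist chest []
wrist lid []
wrist thread_cone []
wrist tack_jar []
1.05
```

View pics/top0.png

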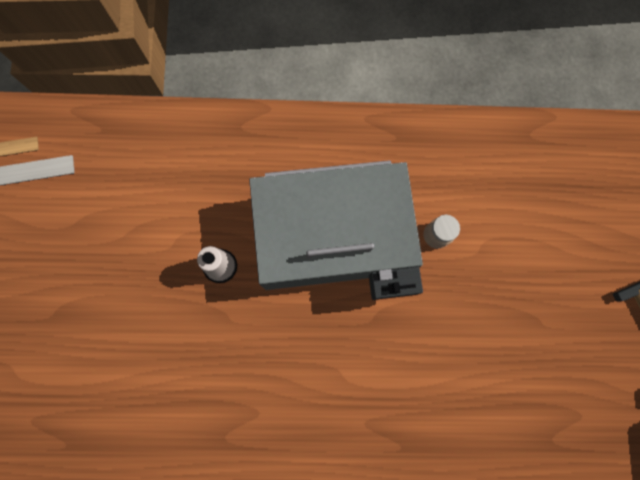

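View pics/side0.png

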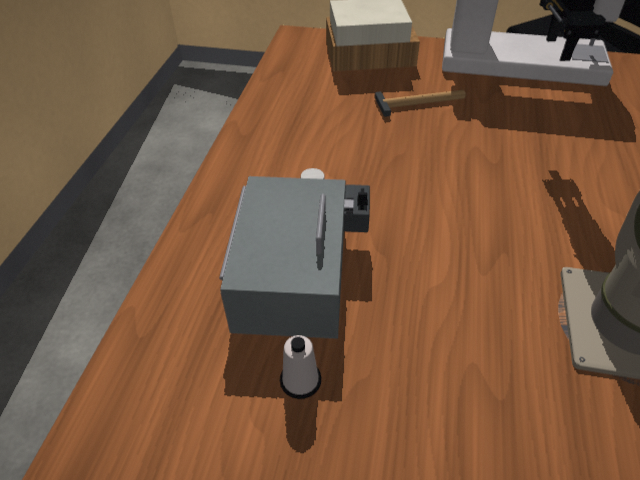

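```bash
cat > h.py <<'E'
import numpy as np,cv2
from scipy.optimize import least_squares
from scipy.spatial.transform import Rotation as R
def proj(info,P):
    p,_=cv2.projectPoints(np.array(P,float).reshape(-1,3),info["rvec"],info["tvec"],np.array([[info["fx"],0,info["cx"]],[0,info["fy"],info["cy"]],[0,0,1.]]),None)
    return p[:,0]
def c2w(p,x,y,yaw):
    c,s=np.cos(yaw),np.sin(yaw);p=np.atleast_2d(p)
    return np.c_[x+c*p[:,0]-s*p[:,1],y+s*p[:,0]+c*p[:,1],p[:,2]]
E
python3 - <<'E'
from bench import r
from h import *
L={"handle":[-.06,0,.163],"knob":[-.135,-.092,.142],"chest":[0,0,0],"lid":[.1,0,.12]}
O={"top":{"handle":(338.3,251),"knob":(395.9,287.9),"chest":(332.4,238.7),"lid":(327.1,169.6)},
"side":{"handle":(322.1,214.4),"knob":(360.8,192.3),"chest":(292.9,275.1),"lid":(234.4,231.)}}
I={c:r.camera_info(c) for c in O}
def f(v,cs=("top","side")):
    return np.concatenate([(proj(I[c],c2w(list(L.values()),*v))-np.array([O[c][k] for k in L])).ravel() for c in cs])
for cs in (("top","side"),("top",),("side",)):
    s=least_squares(lambda v:f(v,cs),[.6,0,0],loss="soft_l1",f_scale=2)
    print(cs,s.x,np.degrees(s.x[2]),f(s.x,cs).round(1))
for c in I:
    Rm=cv2.Rodrigues(I[c]["rvec"])[0];print(c,-Rm.T@I[c]["tvec"])
E
```

```text
('top', 'side') [6.43670089e-01 1.61247576e-04 1.48222766e-01] 8.492538909168527 [ 1.3 -0.6  0.1 -0.8 -1.4 -2.7 -0.6  2.6 -0.8  1.8  1.5  0.2 -0.4 -1.4
  1.8 -0.5]
('top',) [ 6.43220766e-01 -3.21005031e-04  1.37314437e-01] 7.867537714918496 [ 1.2 -0.3 -0.4  0.1 -1.2 -2.5  0.2  2.7]
('side',) [0.64388228 0.00070215 0.17088048] 9.790730334934796 [-1.   1.5  0.3 -0.7 -0.6 -1.2  1.4  0.5]
top [0.44578484 0.03843814 0.95228196]
side [0.43800002 0.683989   0.8366232 ]
```

```bash
python3 - <<'E'
import cv2
a=cv2.imread("pics/top0.png")[145:315,235:465];cv2.imwrite("pics/topz.png",cv2.resize(a,None,fx=3.4,fy=3.4,interpolation=cv2.INTER_CUBIC))
a=cv2.imread("pics/side0.png")[160:350,210:390];cv2.imwrite("pics/sidez.png",cv2.resize(a,None,fx=3,fy=3,interpolation=cv2.INTER_CUBIC))
E
```

```text
(no output)
```

View pics/topz.png

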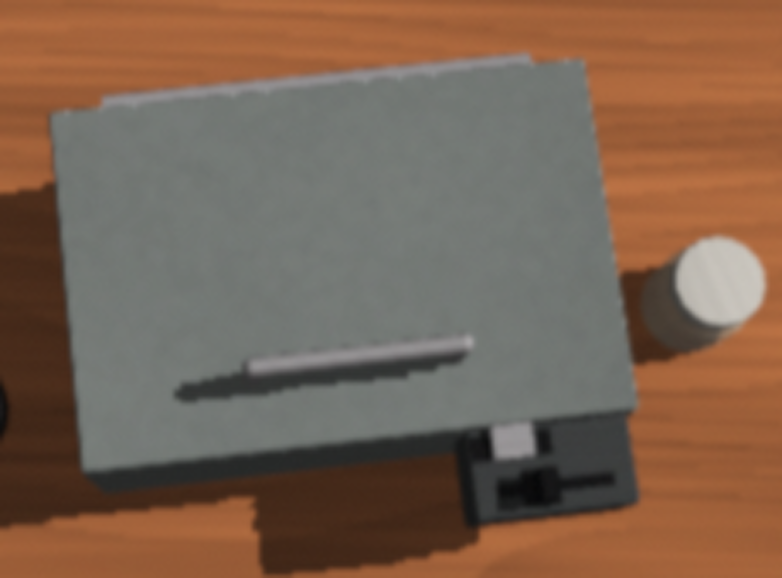

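View pics/sidez.png

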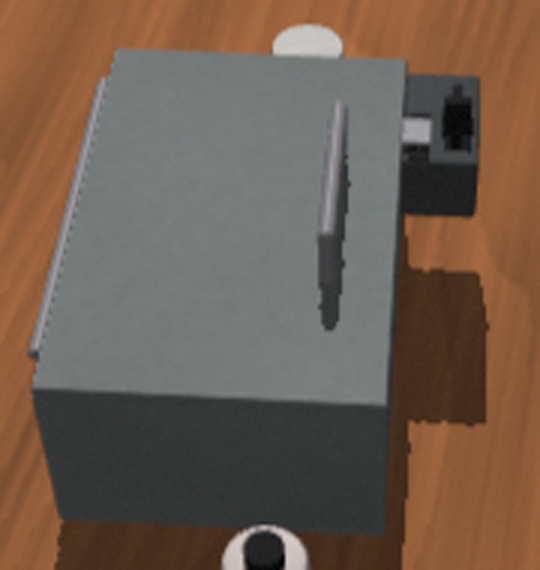

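```bash
python3 - <<'E'
from bench import r
from h import *
L=[[.1,.15,.128],[.1,-.15,.128],[-.1,-.15,.128],[-.1,.15,.128],[-.06,.055,.166],[-.06,-.055,.166],[-.135,-.092,.142]]
T=(np.array([[52,115],[585,60],[635,410],[85,470],[247,368],[473,343],[540,483]])+.5)/3.4-.5+[235,145]
S=(np.array([[36,388],[118,50],[405,60],[388,405],[327,232],[341,103],[458,95]])+.5)/3-.5+[210,160]
O={"top":T,"side":S};I={c:r.camera_info(c) for c in O}
def f(v,cs=("top","side")):
    return np.concatenate([(proj(I[c],c2w(L,*v))-O[c]).ravel() for c in cs])
for cs in (("top","side"),("top",),("side",)):
    s=least_squares(lambda v:f(v,cs),[.6,0,0],loss="soft_l1",f_scale=2)
    print(cs,s.x,np.degrees(s.x[2]),f(s.x,cs).round(1))
    if len(cs)==2: v=s.x
print(c2w([[-.06,0,.163],[-.135,-.092,.142],[.1,0,.12]],*v))
# bystanders
def tri(o):
    g=lambda P:np.concatenate([(proj(I[c],P)[0]-o[c]) for c in o])
    return least_squares(g,[.6,0,0]).x
def onz(c,uv,z): return least_squares(lambda p:proj(I[c],[p[0],p[1],z])[0]-uv,[.6,0]).x
print("jar",onz("top",(235+718/3.4,145+282/3.4),.075),"cone",onz("top",(207.5,258),.117))
print(R.from_quat(r.read_state()["eef_rot"]).as_matrix().round(3))
E
```

```text
('top', 'side') [ 0.64493777 -0.00140951  0.13197198] 7.561437516857096 [-1.2 -0.3 -0.3 -0.3  1.4  0.2 -1.2  1.4  1.4  0.1 -2.6  0.5  2.3  0.7
 -1.9 -0.1 -0.8 -1.3  0.8 -1.2 -0.1 -0.1 -0.1 -0.4 -0.7  0.5  0.2  1.3]
('top',) [ 0.6457121  -0.00148599  0.12681281] 7.265838745971695 [-0.9 -1.2  0.1 -0.3  1.2  0.2 -1.4  0.6  1.2 -0.5 -2.7  0.2  2.   0.6]
('side',) [ 0.64418967 -0.0011217   0.13722266] 7.862279477407497 [-1.2  0.4 -0.9 -1.   0.8 -1.3  0.8 -0.2  0.4 -0.4 -0.4  0.5  0.4  1.2]
[[ 0.58545951 -0.00930486  0.163     ]
 [ 0.5232179  -0.11037405  0.142     ]
 [ 0.74406821  0.01174942  0.12      ]]
jar [ 0.64892086 -0.22467578] cone [0.5736637  0.23013521]
[[-0.     0.225 -0.974]
 [-0.    -0.974 -0.225]
 [-1.     0.     0.   ]]
```

```bash
python3 -m pendant '[{"translation":[2.2,3,0.8],"angular":[0,0,4.23],"hand":1},{"translation":[2.2,3,0.8],"angular":[0,0,4.23],"hand":1},{"translation":[2.2,3,0.8],"angular":[0,0,4.23],"hand":1},{"translation":[2.2,3,0.8],"angular":[0,0,4.23],"hand":1},{"translation":[2.2,3,0.8],"angular":[0,0,4.23],"hand":1},{"translation":[2.2,3,0.8],"angular":[0,0,4.23],"hand":1},{"translation":[2.2,3,0.8],"angular":[0,0,4.23],"hand":1},{"translation":[2.2,3,0.8],"angular":[0,0,4.23],"hand":1},{"translation":[2.2,3,0.4],"angular":[0,0,4.23],"hand":1},{"translation":[2.2,3,0.4],"angular":[0,0,4.23],"hand":1},{"translation":[2.2,3,0],"angular":[0,0,4.23],"hand":1},{"translation":[2.2,3,0],"angular":[0,0,4.23],"hand":1},{"translation":[2.2,3,0],"angular":[0,0,4.23],"hand":1},{"translation":[2.2,3,0],"angular":[0,0,4.23],"hand":1},{"translation":[2.2,3,0],"angular":[0,0,4.23],"hand":1},{"translation":[2.2,3,0],"angular":[0,0,4.23],"hand":1},{"translation":[2.2,3,0],"angular":[0,0,4.23],"hand":1},{"translation":[2.2,3,0],"angular":[0,0,4.23],"hand":1},{"translation":[2.2,3,0],"angular":[0,0,4.23],"hand":1},{"translation":[2.2,3,0],"angular":[0,0,4.23],"hand":1}]' 30
python3 - <<'E'
from bench import r
import cv2
from h import *
s=r.read_state();print(s["time"],s["ee_pos"],s["ft_force"]);M=R.from_quat(s["eef_rot"]).as_matrix();print(M.round(3),s["joint_positions"].round(2))
im=r.camera("wrist");cv2.imwrite("pics/w1.png",im[:,:,::-1])
for n in ["handle","slide_knob","lid","chest"]: print(n,[(d["point"],round(d["confidence"],2)) for d in r.mark_of("wrist",n)[:2]])
E
```

```text
time: 3.05
ee_pos: [0.5813, -0.0079, 0.3198]
eef_rot: [0.465, 0.532, -0.465, 0.533]
ft_force: [0.7, -0.7, 0.4]
width: 0.087
3.05 [ 0.58134933 -0.00789458  0.31975071] [ 0.70194707 -0.67012092  0.3648318 ]
[[ 0.001  0.991  0.135]
 [-0.     0.135 -0.991]
 [-1.     0.001  0.   ]] [ 0.54  0.29 -0.75  1.43  0.19  1.49 -0.07]
handle [([236.6, 323.7], 0.73)]
slide_knob []
lid [([226.6, 482.3], 0.78), ([14.6, 342.5], 0.31)]
chest [([204.3, 370.9], 0.76)]
```

View pics/w1.png

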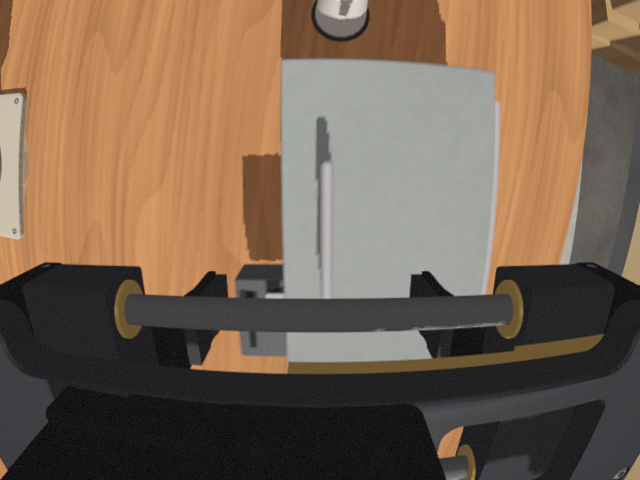

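```bash
cat >> h.py <<'E'
def wproj(info,s,P):
    M=R.from_quat(s["eef_rot"]).as_matrix();t=(np.atleast_2d(P)-s["ee_pos"])@M
    m=info["mount"];c=(t-m[:3,3])@m[:3,:3]
    rr=np.hypot(c[:,0],c[:,1]);th=np.arctan2(rr,c[:,2]);k=info["fx"]*th/rr
    return np.c_[info["cx"]+k*c[:,0],info["cy"]+k*c[:,1]]
E
python3 - <<'E'
from bench import r
from h import *
s=r.read_state();I=r.camera_info("wrist")
L=[[-.06,.055,.166],[-.06,-.055,.166],[-.06,0,.163],[-.1,.15,.128],[.1,.15,.128],[-.1,-.15,.128],[-.1,-.055,.12],[-.135,-.092,.142]]
obs=np.array([[326,162],[326,298],[323.7,236.6],[282,60],[494,73]])
p=wproj(I,s,c2w(L,.6449,-.0014,.132));print(p.round(0))
f=lambda v:(wproj(I,s,c2w(L[:5],*v))-obs)[[0,3,4]].ravel()
q=least_squares(f,[.645,0,.13]);print(q.x,np.degrees(q.x[2]),q.fun.round(1)); print(c2w([-.06,0,.163],*q.x))
E
```

```text
[[326. 163.]
 [326. 296.]
 [326. 232.]
 [280.  57.]
 [495.  69.]
 [286. 365.]
 [283. 277.]
 [246. 321.]]
[ 0.64428071 -0.00314316  0.12092112] 6.928269992939846 [ 0.   2.8 -1.3 -2.7  1.6 -0.7]
[[ 0.58471883 -0.01038076  0.163     ]]
```

```bash
python3 -m pendant '[{"translation":[0.2,-0.07,-3],"angular":[0,0,0],"hand":1},{"translation":[0.2,-0.07,-3],"angular":[0,0,0],"hand":0.3},{"translation":[0,0,-3],"angular":[0,0,0],"hand":0.3},{"translation":[0,0,-3],"angular":[0,0,0],"hand":0.3},{"translation":[0,0,-2],"angular":[0,0,0],"hand":0.3},{"translation":[0,0,-1.1],"angular":[0,0,0],"hand":0.3},{"translation":[0,0,0],"angular":[0,0,0],"hand":0.3}]'
python3 - <<'E'
from bench import r
import cv2
s=r.read_state();print(s["time"],s["ee_pos"],s["ft_force"])
for n in("side","wrist"):cv2.imwrite(f"pics/{n}2.png",r.camera(n)[:,:,::-1])
E
```

```text
time: 4.0
ee_pos: [0.5837, -0.0117, 0.1677]
eef_rot: [0.466, 0.532, -0.467, 0.531]
ft_force: [-0.2, -0.2, -0.3]
width: 0.058
4.0 [ 0.58374078 -0.01174148  0.16766782] [-0.20093732 -0.20510535 -0.25719294]
```

View pics/side2.png

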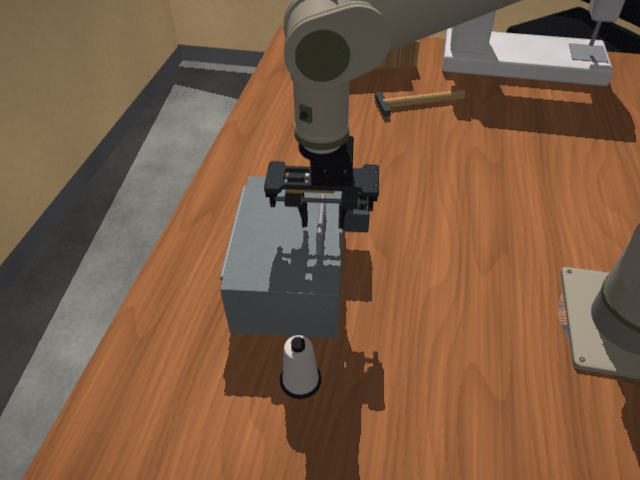

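View pics/wrist2.png

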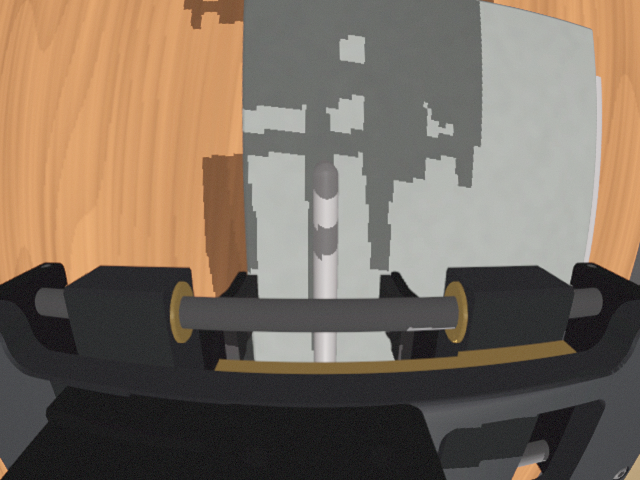

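```bash
python3 -m pendant '[{"translation":[0,0,0],"angular":[0,0,0],"hand":-1},{"translation":[0,0,0],"angular":[0,0,0],"hand":-1},{"translation":[0,0,0],"angular":[0,0,0],"hand":-1},{"translation":[0,0,0],"angular":[0,0,0],"hand":-1},{"translation":[0,0,0],"angular":[0,0,0],"hand":-1},{"translation":[0,0,0],"angular":[0,0,0],"hand":-1}]' 30;  python3 -m pendant '[{"translation":[0.05,0,0.2],"angular":[0,0,0],"hand":-1},{"translation":[0.05,0,0.2],"angular":[0,0,0],"hand":-1},{"translation":[0,0,0],"angular":[0,0,0],"hand":-1}]'
```

```text
time: 4.7
ee_pos: [0.5846, -0.0104, 0.1686]
eef_rot: [0.466, 0.532, -0.466, 0.532]
ft_force: [-0.0, -0.5, 0.6]
width: 0.0168
time: 5.0
ee_pos: [0.5882, -0.0099, 0.1733]
eef_rot: [0.468, 0.531, -0.464, 0.533]
ft_force: [13.9, 1.4, -9.0]
width: 0.0091
```

```bash
python3 -m pendant '[{"translation":[0.15,0,0.2],"angular":[0,0,0],"hand":-1},{"translation":[0.15,0,0.2],"angular":[0,0,0],"hand":-1},{"translation":[0,0,0],"angular":[0,0,0],"hand":-1}]'; python3 -m pendant '[{"translation":[0.05,0,0.2],"angular":[0,0,0],"hand":-1},{"translation":[0.05,0,0.2],"angular":[0,0,0],"hand":-1},{"translation":[0,0,0],"angular":[0,0,0],"hand":-1}]'
```

```text
time: 5.3
ee_pos: [0.5888, -0.0098, 0.175]
eef_rot: [0.466, 0.533, -0.465, 0.532]
ft_force: [9.4, 2.2, -14.8]
width: 0.0091
time: 5.6
ee_pos: [0.5889, -0.01, 0.1762]
eef_rot: [0.466, 0.534, -0.466, 0.531]
ft_force: [15.5, 3.5, -35.9]
width: 0.0089
```

```bash
python3 - <<'E'
from bench import r
import cv2
cv2.imwrite("pics/side3.png",cv2.resize(r.camera("side")[160:350,210:390,::-1],None,fx=3,fy=3))
E
python3 -m pendant '[{"translation":[-0.1,0,-0.3],"angular":[0,0,0],"hand":-1},{"translation":[-0.1,0,-0.3],"angular":[0,0,0],"hand":-1},{"translation":[-0.1,0,-0.3],"angular":[0,0,0],"hand":-1},{"translation":[0,0,-0.3],"angular":[0,0,0],"hand":-1},{"translation":[0,0,0],"angular":[0,0,0],"hand":-1}]'
```

```text
time: 6.15
ee_pos: [0.587, -0.0102, 0.1689]
eef_rot: [0.466, 0.532, -0.465, 0.532]
ft_force: [2.6, 0.6, 2.2]
width: 0.0091
```

View pics/side3.png

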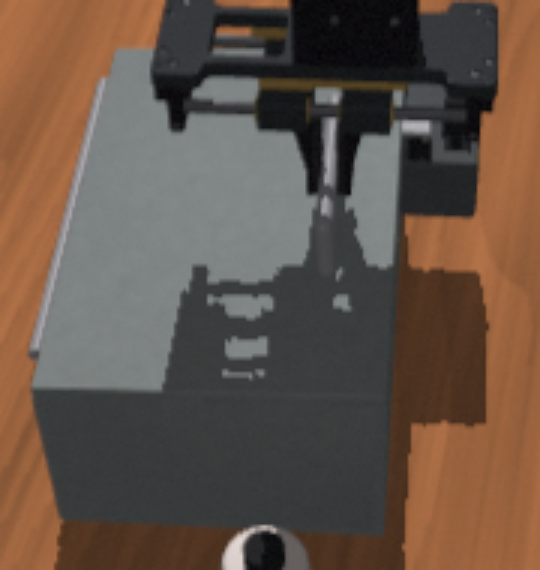

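```bash
python3 -m pendant '[{"translation":[0,0,0],"angular":[0,0,0],"hand":0},{"translation":[0,0,0],"angular":[0,0,0],"hand":0},{"translation":[0,0,0],"angular":[0,0,0],"hand":0},{"translation":[0,0,0.5],"angular":[0,0,0],"hand":0},{"translation":[0,0,2.5],"angular":[0,0,0],"hand":0},{"translation":[0,0,3],"angular":[0,0,0],"hand":0},{"translation":[-1,-1,2],"angular":[0,0,0],"hand":-1},{"translation":[-2,-2,0],"angular":[0,0,0],"hand":-1},{"translation":[-2,-2.3,0],"angular":[0,0,0],"hand":-1},{"translation":[-2,-2,0],"angular":[0,0,0],"hand":-1},{"translation":[0,0,0],"angular":[0,0,0],"hand":-1},{"translation":[0,0,0],"angular":[0,0,0],"hand":-1}]'
python3 - <<'E'
from bench import r
import cv2
from h import *
s=r.read_state();print(s["time"],s["ee_pos"],s["ft_force"],s["width"])
cv2.imwrite("pics/w4.png",r.camera("wrist")[:,:,::-1])
print(r.mark_of("wrist","slide_knob")[:1])
print(wproj(r.camera_info("wrist"),s,c2w([[-.135,-.092,.142],[-.06,.055,.166]],.6464,-.0014,.132)))
M=R.from_quat(s["eef_rot"]).as_matrix();print("y axis",M[:,1],"x",M[:,0])
d=s["ee_pos"]-[.6464,-.0014,0];c,n=np.cos(.132),np.sin(.132);print("tcp in chest",c*d[0]+n*d[1],-n*d[0]+c*d[1])
E
```

```text
time: 7.35
ee_pos: [0.5165, -0.0837, 0.2491]
eef_rot: [0.466, 0.531, -0.466, 0.532]
ft_force: [-0.2, 0.2, -0.3]
width: 0.0045
7.35 [ 0.51645471 -0.08373238  0.24907925] [-0.21195089  0.23150809 -0.30486824] 0.00451283374621463
[{'point': [284.1, 325.7], 'confidence': 0.82}]
[[326.55202246 285.02791799]
 [450.70757671  67.53384725]]
y axis [9.91383436e-01 1.30990741e-01 5.55431769e-04] x [ 6.32333652e-04 -5.45485378e-04 -9.99999651e-01]
tcp in chest -0.1396511874383977 -0.0645131306837367
```

View pics/w4.png

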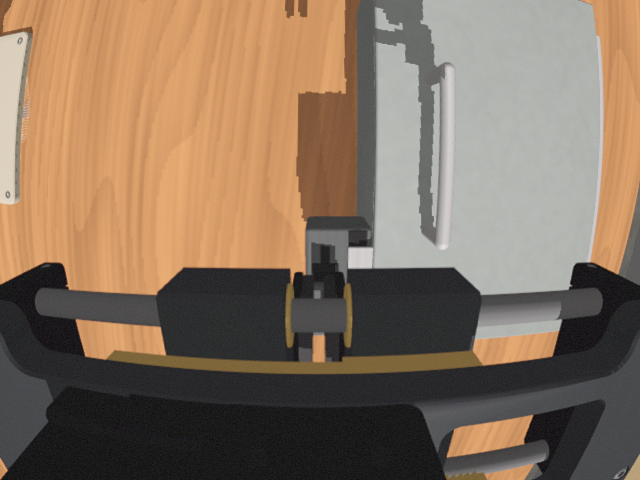

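```bash
python3 -m pendant '[{"translation":[0,0,-3],"angular":[0,0,0],"hand":-1},{"translation":[0,0,-3],"angular":[0,0,0],"hand":-1},{"translation":[0,0,-2],"angular":[0,0,0],"hand":-1},{"translation":[0,0,-1],"angular":[0,0,0],"hand":-1},{"translation":[0,0,-0.6],"angular":[0,0,0],"hand":-1},{"translation":[0,0,0],"angular":[0,0,0],"hand":-1}]'
python3 - <<'E'
from bench import r
import cv2
cv2.imwrite("pics/side5.png",cv2.resize(r.camera("side")[130:320,270:450,::-1],None,fx=3,fy=3))
E
```

```text
time: 8.05
ee_pos: [0.5168, -0.0829, 0.1525]
eef_rot: [0.466, 0.532, -0.465, 0.532]
ft_force: [0.5, -0.0, 0.9]
width: 0.0004
```

View pics/side5.png

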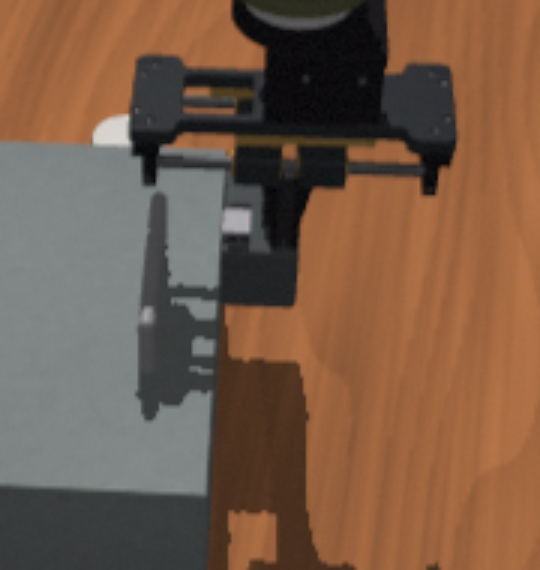

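```bash
python3 -m pendant '[{"translation":[0.07,-0.5,0],"angular":[0,0,0],"hand":-1},{"translation":[0.07,-0.5,0],"angular":[0,0,0],"hand":-1},{"translation":[0.04,-0.3,0],"angular":[0,0,0],"hand":-1},{"translation":[0,0,0],"angular":[0,0,0],"hand":-1}]';python3 -m pendant '[{"translation":[0.04,-0.3,0],"angular":[0,0,0],"hand":-1},{"translation":[0.04,-0.3,0],"angular":[0,0,0],"hand":-1},{"translation":[0,0,0],"angular":[0,0,0],"hand":-1}]';python3 -m pendant '[{"translation":[0.04,-0.3,0],"angular":[0,0,0],"hand":-1},{"translation":[0.04,-0.3,0],"angular":[0,0,0],"hand":-1},{"translation":[0,0,0],"angular":[0,0,0],"hand":-1}]'
```

```text
time: 8.5
ee_pos: [0.5186, -0.0971, 0.1529]
eef_rot: [0.466, 0.532, -0.466, 0.532]
ft_force: [1.2, -0.1, 0.3]
width: 0.0004
time: 8.8
ee_pos: [0.5193, -0.1026, 0.1526]
eef_rot: [0.466, 0.532, -0.466, 0.532]
ft_force: [0.3, 0.4, -0.2]
width: 0.0007
time: 9.1
ee_pos: [0.5201, -0.1089, 0.1526]
eef_rot: [0.466, 0.532, -0.466, 0.532]
ft_force: [0.6, 0.0, 0.4]
width: 0.0008
```

```bash

python3 - <<'E'
from bench import r
import cv2
print(r.read_state()["ft_force"])
cv2.imwrite("pics/side6.png",cv2.resize(r.camera("side")[130:320,270:450,::-1],None,fx=3,fy=3))
cv2.imwrite("pics/top6.png",cv2.resize(r.camera("top")[220:350,320:480,::-1],None,fx=4,fy=4))
E
```

```text
[0.62949842 0.01252167 0.40614389]
```

View pics/side6.png

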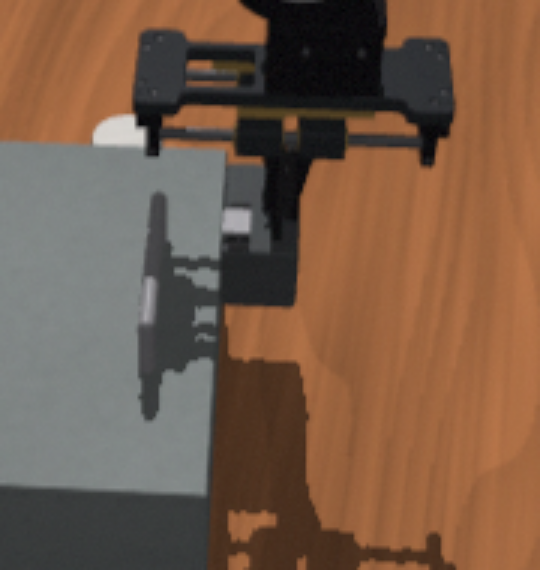

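View pics/top6.png

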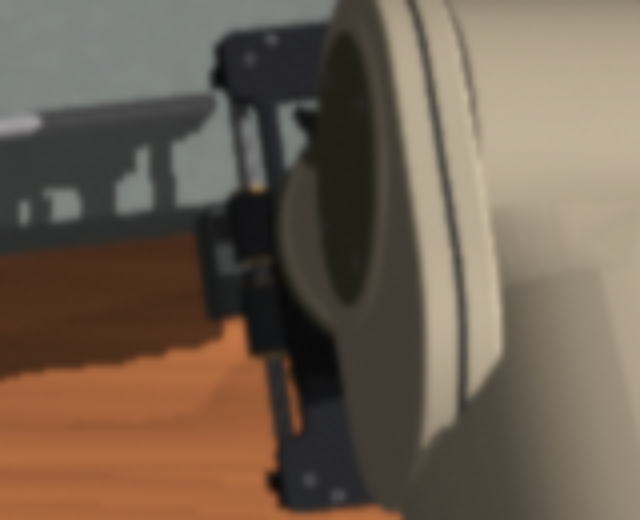

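```bash
python3 -m pendant '[{"translation":[0.02,-0.15,0],"angular":[0,0,0],"hand":-1},{"translation":[0.02,-0.15,0],"angular":[0,0,0],"hand":-1}]'; python3 -m pendant '[{"translation":[0.02,-0.15,0],"angular":[0,0,0],"hand":-1}]'
python3 - <<'E'
from bench import r
import cv2
from h import *
s=r.read_state();print(s["ft_force"],s["torque"],s["ee_pos"])
for c in ("side","wrist"):
    im=r.camera(c)
    for f in (r.mark_of,r.find_in): print(c,[(d["point"],round(d["confidence"],2)) for d in f(c,"slide_knob")[:2]])
    cv2.imwrite(f"pics/{c}7.png",im[:,:,::-1])
I=r.camera_info("side"); W=r.camera_info("wrist")
for d in (0,.009,.018):
    P=c2w([-.135,-.092-d,.142],.6464,-.0014,.132);print(d,proj(I,P),wproj(W,s,P))
print(wproj(W,s,c2w([[-.1,-.055,.12],[-.15,-.055,.12],[-.15,-.145,.12]],.6464,-.0014,.132)))
E
```

```text
time: 9.4
ee_pos: [0.5202, -0.1112, 0.1525]
eef_rot: [0.466, 0.532, -0.466, 0.532]
ft_force: [-1.4, 2.8, 1.1]
width: 0.0005
time: 9.5
ee_pos: [0.5204, -0.1128, 0.1525]
eef_rot: [0.466, 0.532, -0.466, 0.532]
ft_force: [-1.2, 2.5, 0.4]
width: 0.0006
[-1.15164069  2.48241853  0.35900159] [0.61313262 0.10663031 0.07371366] [ 0.52043786 -0.11280378  0.15247988]
side [([183.2, 362.7], 0.45)]
side [([366.6, 297.8], 0.68)]
wrist []
wrist []
0 [[361.82089694 192.55013111]] [[331.38128588 302.08353292]]
0.009 [[361.89258491 189.5122521 ]] [[331.10280134 320.70769167]]
0.018 [[361.96344168 186.50959611]] [[330.81572294 338.44549487]]
[[405.03147181 209.15816782]
 [298.09807227 208.5007181 ]
 [301.00950497 374.09359761]]
```

View pics/wrist7.png

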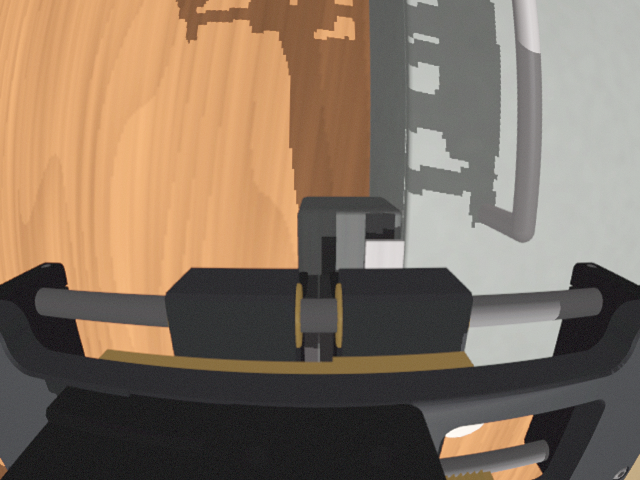

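```bash
for i in 1 ; do python3 -m pendant '[{"translation":[0.02,-0.15,0],"angular":[0,0,0],"hand":-1}]'; python3 -m pendant '[{"translation":[0.02,-0.15,0],"angular":[0,0,0],"hand":-1}]'; python3 -m pendant '[{"translation":[0.02,-0.15,0],"angular":[0,0,0],"hand":-1}]'; done
```

```text
time: 9.9
ee_pos: [0.5206, -0.1142, 0.1525]
eef_rot: [0.466, 0.532, -0.466, 0.532]
ft_force: [-1.7, 2.8, -0.4]
width: 0.0008
time: 10.0
ee_pos: [0.5207, -0.1144, 0.1524]
eef_rot: [0.466, 0.533, -0.465, 0.532]
ft_force: [-3.5, 11.0, 2.2]
width: 0.0003
time: 10.1
ee_pos: [0.5207, -0.1146, 0.1525]
eef_rot: [0.466, 0.534, -0.465, 0.531]
ft_force: [-5.5, 14.9, 3.0]
width: 0.0007
```

```bash
python3 -m pendant '[{"translation":[-0.07,0.6,0],"angular":[0,0,0],"hand":-1},{"translation":[-0.07,0.6,0],"angular":[0,0,0],"hand":-1},{"translation":[0,0,2],"angular":[0,0,0],"hand":-1},{"translation":[0,0,3],"angular":[0,0,0],"hand":-1},{"translation":[0,0,3],"angular":[0,0,0],"hand":0.3},{"translation":[1,1,0],"angular":[0,0,0],"hand":0.3},{"translation":[2,2,0],"angular":[0,0,0],"hand":0.3},{"translation":[2,2,0],"angular":[0,0,0],"hand":0.3},{"translation":[1,2,0],"angular":[0,0,0],"hand":0.3},{"translation":[0,0,0],"angular":[0,0,0],"hand":0.3}]'
python3 - <<'E'
from bench import r
import cv2
from h import *
s=r.read_state();print(s["ft_force"],s["ee_pos"])
for c in ("side","wrist"):
    im=r.camera(c)
    print(c,[(d["point"],round(d["confidence"],2)) for d in r.mark_of(c,"slide_knob")[:2]])
    cv2.imwrite(f"pics/{c}8.png",im[:,:,::-1])
    if c=="side":cv2.imwrite("pics/side8.png",cv2.resize(im[130:320,270:450,::-1],None,fx=3,fy=3))
I=r.camera_info("side"); W=r.camera_info("wrist")
for d in (0,.009,.018):
    P=c2w([-.135,-.092-d,.142],.6464,-.0014,.132);print(d,proj(I,P),wproj(W,s,P))
print(wproj(W,s,c2w([[-.06,.055,.168],[-.06,-.055,.168]],.6464,-.0014,.132)))
E
```

```text
time: 11.1
ee_pos: [0.5806, -0.0321, 0.2326]
eef_rot: [0.465, 0.533, -0.464, 0.533]
ft_force: [-0.1, -0.0, -0.3]
width: 0.0407
[-0.14721329 -0.02482333 -0.27274652] [ 0.58063124 -0.0320756   0.23257481]
side [([186.2, 361.0], 0.55)]
wrist []
0 [[361.82089694 192.55013111]] [[227.61662007 347.43983716]]
0.009 [[361.89258491 189.5122521 ]] [[228.8351596  357.94282872]]
0.018 [[361.96344168 186.50959611]] [[230.06491381 368.08977032]]
[[338.22910341 129.7568275 ]
 [335.22694296 319.52944974]]
```

View pics/wrist8.png

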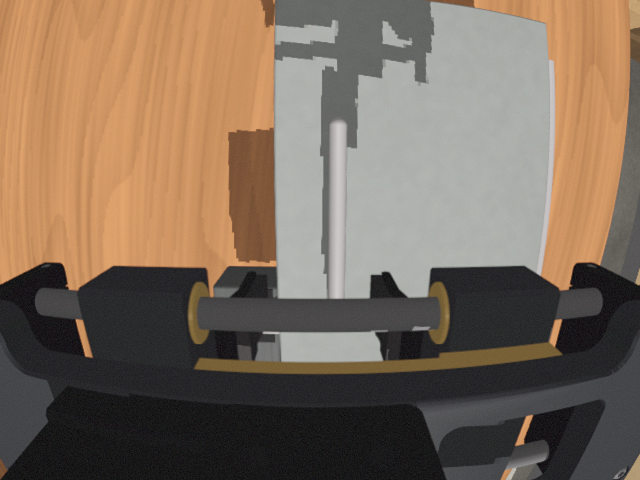

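View pics/side8.png

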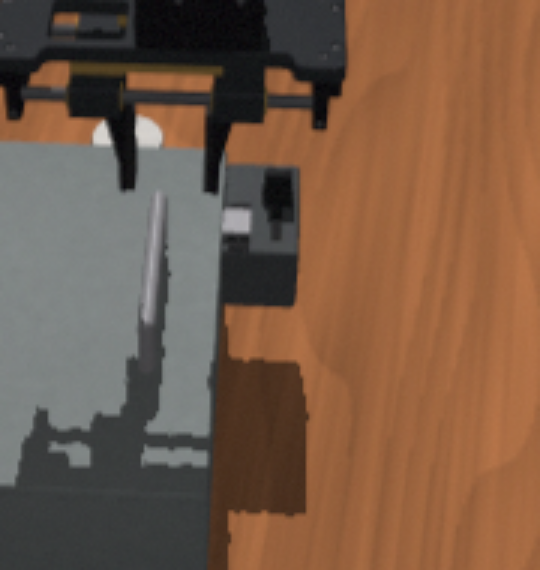

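```bash
python3 -m pendant '[{"translation":[0.3,1.1,0],"angular":[0,0,0],"hand":0.3},{"translation":[0.34,1.15,0],"angular":[0,0,0],"hand":0.3},{"translation":[0,0,-2.5],"angular":[0,0,0],"hand":0.3},{"translation":[0,0,-2.4],"angular":[0,0,0],"hand":0.3},{"translation":[0,0,-1.4],"angular":[0,0,0],"hand":0.3},{"translation":[0,0,0],"angular":[0,0,0],"hand":0.3}]'
```

```text
time: 11.9
ee_pos: [0.5852, -0.0125, 0.1678]
eef_rot: [0.465, 0.533, -0.466, 0.531]
ft_force: [-0.7, 0.4, 0.1]
width: 0.0563
```

```bash
python3 -m pendant '[{"translation":[0.15,0.2,0],"angular":[0,0,0],"hand":-1},{"translation":[0,0,0],"angular":[0,0,0],"hand":-1},{"translation":[0,0,0],"angular":[0,0,0],"hand":-1},{"translation":[0,0,0],"angular":[0,0,0],"hand":-1},{"translation":[0,0,0],"angular":[0,0,0],"hand":-1},{"translation":[0,0,0],"angular":[0,0,0],"hand":-1},{"translation":[0,0,0],"angular":[0,0,0],"hand":-1},{"translation":[0,0,0],"angular":[0,0,0],"hand":-1}]' 30
python3 - <<'E'
import numpy as np
t0=np.arctan2(.043,.16);r=np.hypot(.043,.16);yaw=.132
prev=None
for th in np.arange(0,1.1501,.05):
    d=-r*np.cos(t0+th);z=r*np.sin(t0+th)
    p=np.array([d*np.cos(yaw),d*np.sin(yaw),z])*100
    if prev is not None: print(round(th,2),(p-prev).round(2),(p-p0).round(2))
    else:p0=p
    prev=p
E
```

```text
time: 12.7
ee_pos: [0.5873, -0.0111, 0.1695]
eef_rot: [0.466, 0.532, -0.466, 0.532]
ft_force: [-3.0, -1.0, 2.3]
width: 0.0085
0.05 [0.23 0.03 0.79] [0.23 0.03 0.79]
0.1 [0.27 0.04 0.78] [0.5  0.07 1.58]
0.15 [0.31 0.04 0.77] [0.82 0.11 2.34]
0.2 [0.35 0.05 0.75] [1.16 0.15 3.09]
0.25 [0.38 0.05 0.73] [1.55 0.21 3.82]
0.3 [0.42 0.06 0.71] [1.97 0.26 4.54]
0.35 [0.46 0.06 0.69] [2.42 0.32 5.23]
0.4 [0.49 0.06 0.67] [2.91 0.39 5.89]
0.45 [0.52 0.07 0.64] [3.43 0.46 6.53]
0.5 [0.55 0.07 0.61] [3.99 0.53 7.14]
0.55 [0.58 0.08 0.58] [4.57 0.61 7.73]
0.6 [0.61 0.08 0.55] [5.18 0.69 8.28]
0.65 [0.64 0.08 0.52] [5.81 0.77 8.81]
0.7 [0.66 0.09 0.49] [6.48 0.86 9.3 ]
0.75 [0.69 0.09 0.46] [7.16 0.95 9.75]
0.8 [0.71 0.09 0.42] [ 7.87  1.04 10.17]
0.85 [0.73 0.1  0.38] [ 8.6   1.14 10.56]
0.9 [0.75 0.1  0.35] [ 9.34  1.24 10.91]
0.95 [0.76 0.1  0.31] [10.1   1.34 11.22]
1.0 [0.78 0.1  0.27] [10.88  1.44 11.49]
1.05 [0.79 0.1  0.23] [11.67  1.55 11.72]
1.1 [0.8  0.11 0.19] [12.47  1.66 11.91]
1.15 [0.81 0.11 0.15] [13.27  1.76 12.06]
```

```bash
python3 -m pendant '[{"translation":[0.23,0.03,0.79],"angular":[0,0,0],"hand":-1},{"translation":[0.27,0.04,0.78],"angular":[0,0,0],"hand":-1},{"translation":[0.31,0.04,0.77],"angular":[0,0,0],"hand":-1},{"translation":[0,0,0],"angular":[0,0,0],"hand":-1}]'
```

```text
time: 13.1
ee_pos: [0.5956, -0.01, 0.1942]
eef_rot: [0.465, 0.532, -0.466, 0.532]
ft_force: [-7.7, -1.5, -1.4]
width: 0.009
```

```bash
python3 -m pendant '[{"translation":[0.32,0.05,0.75],"angular":[0,0,0],"hand":-1},{"translation":[0.38,0.05,0.73],"angular":[0,0,0],"hand":-1},{"translation":[0.42,0.06,0.71],"angular":[0,0,0],"hand":-1},{"translation":[0.46,0.06,0.69],"angular":[0,0,0],"hand":-1},{"translation":[0.49,0.06,0.67],"angular":[0,0,0],"hand":-1},{"translation":[0,0,0],"angular":[0,0,0],"hand":-1}]'
python3 - <<'E'
from bench import r
import cv2
cv2.imwrite("pics/side9.png",r.camera("side")[:,:,::-1])
E
```

```text
time: 13.7
ee_pos: [0.6163, -0.0072, 0.2303]
eef_rot: [0.465, 0.532, -0.466, 0.532]
ft_force: [-12.4, -2.3, 4.5]
width: 0.0091
```

View pics/side9.png

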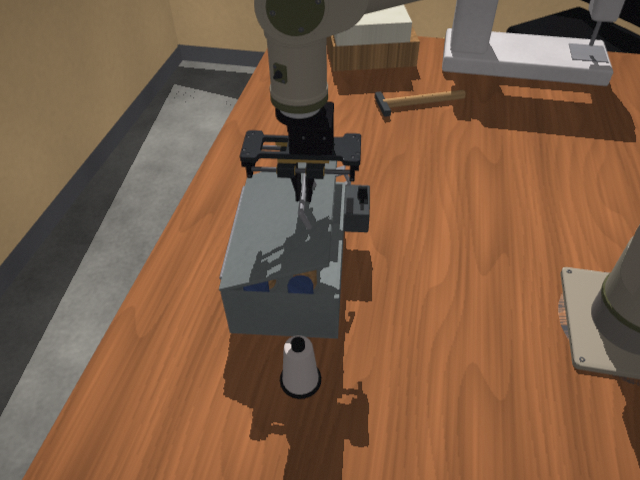

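```bash
python3 -m pendant '[{"translation":[0.42,0.07,0.7],"angular":[0,0,0],"hand":-1},{"translation":[0.5,0.07,0.66],"angular":[0,0,0],"hand":-1},{"translation":[0.56,0.08,0.6],"angular":[0,0,0],"hand":-1},{"translation":[0.61,0.08,0.55],"angular":[0,0,0],"hand":-1},{"translation":[0.64,0.08,0.52],"angular":[0,0,0],"hand":-1},{"translation":[0.66,0.09,0.49],"angular":[0,0,0],"hand":-1},{"translation":[0,0,0],"angular":[0,0,0],"hand":-1}]'
```

```text
time: 14.45
ee_pos: [0.6512, -0.0024, 0.2655]
eef_rot: [0.466, 0.532, -0.466, 0.532]
ft_force: [-8.2, -3.1, 5.0]
width: 0.0091
```

```bash
python3 -m pendant '[{"translation":[0.66,0.09,0.5],"angular":[0,0,0],"hand":-1},{"translation":[0.68,0.09,0.46],"angular":[0,0,0],"hand":-1},{"translation":[0.72,0.1,0.4],"angular":[0,0,0],"hand":-1},{"translation":[0.75,0.1,0.35],"angular":[0,0,0],"hand":-1},{"translation":[0,0,0],"angular":[0,0,0],"hand":-1}]'; python3 -m pendant '[{"translation":[0.75,0.1,0.33],"angular":[0,0,0],"hand":-1},{"translation":[0.77,0.1,0.28],"angular":[0,0,0],"hand":-1},{"translation":[0.79,0.1,0.23],"angular":[0,0,0],"hand":-1},{"translation":[0,0,0],"angular":[0,0,0],"hand":-1}]'
python3 - <<'E'
from bench import r
import cv2
for c in("side","top"):
    cv2.imwrite(f"pics/{c}10.png",r.camera(c)[:,:,::-1])
E
```

```text
time: 14.95
ee_pos: [0.6795, 0.0013, 0.2827]
eef_rot: [0.466, 0.531, -0.466, 0.532]
ft_force: [-7.0, -4.1, 5.2]
width: 0.0089
time: 15.35
ee_pos: [0.7029, 0.0044, 0.2912]
eef_rot: [0.467, 0.531, -0.465, 0.533]
ft_force: [-4.9, -4.3, 5.2]
width: 0.0089
```

View pics/side10.png

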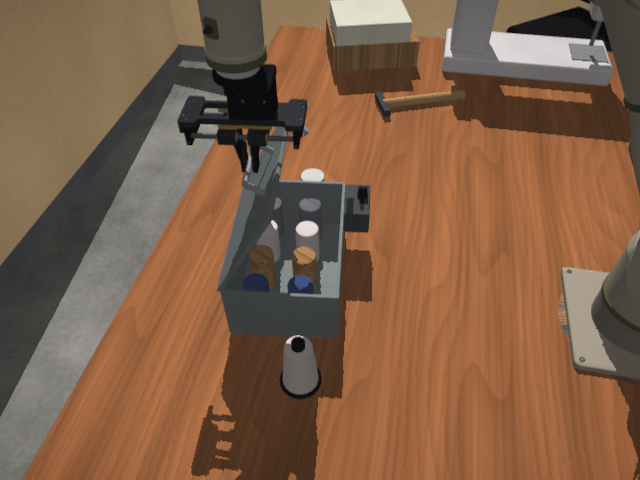

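View pics/top10.png

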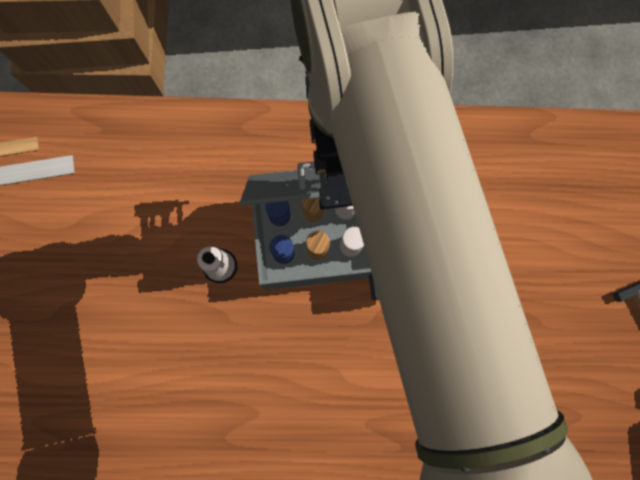

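```bash
python3 - <<'E'
from bench import r
import cv2
s=r.read_state();print(s["ft_force"],s["torque"],s["width"])
cv2.imwrite("pics/w11.png",r.camera("wrist")[:,:,::-1])
cv2.imwrite("pics/s11.png",cv2.resize(r.camera("side")[80:240,160:330,::-1],None,fx=3.5,fy=3.5,interpolation=cv2.INTER_CUBIC))
for n in("handle","thread_cone","tack_jar","slide_knob"): print(n,[(d["point"],round(d["confidence"],2)) for d in r.mark_of("side",n)[:1]])
E
```

```text
[-4.01293581 -3.08184594  4.68396579] [-0.63195012  0.97225845 -0.00254742] 0.008729663325802772
handle [([159.3, 249.9], 0.9)]
thread_cone [([380.8, 297.1], 0.89)]
tack_jar []
slide_knob [([186.9, 361.3], 0.7)]
```

View pics/w11.png

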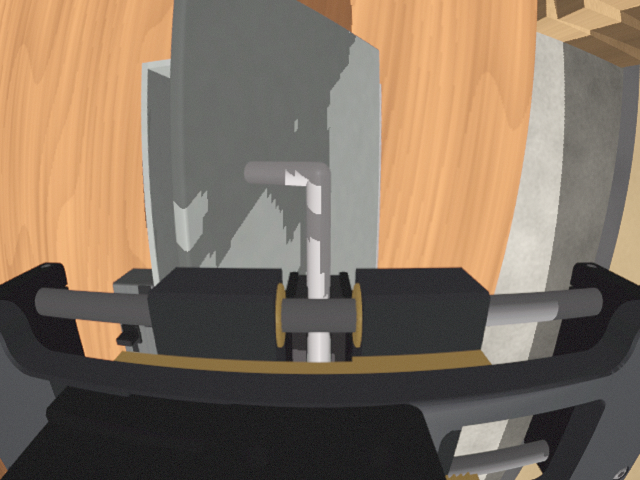

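View pics/s11.png

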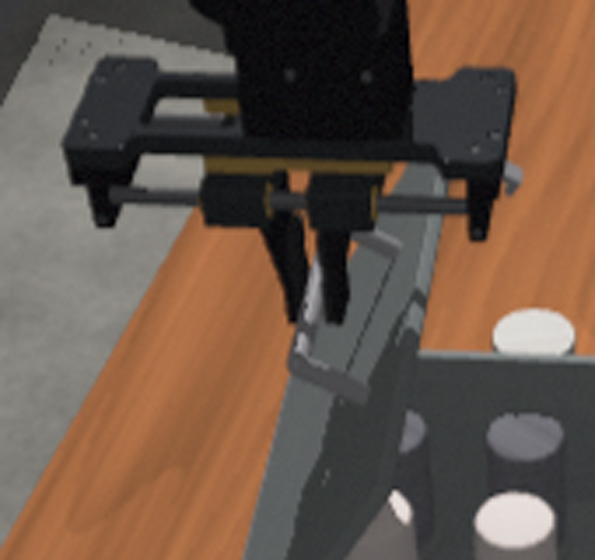

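```bash
python3 -m pendant '[{"translation":[0,0,0],"angular":[0,0,0],"hand":-1},{"translation":[0,0,0],"angular":[0,0,0],"hand":-1},{"translation":[0,0,0],"angular":[0,0,0],"hand":-1},{"translation":[0,0,0],"angular":[0,0,0],"hand":-1},{"translation":[0,0,0],"angular":[0,0,0],"hand":-1},{"translation":[0,0,0],"angular":[0,0,0],"hand":-1},{"translation":[0,0,0],"angular":[0,0,0],"hand":-1},{"translation":[0,0,0],"angular":[0,0,0],"hand":-1},{"translation":[0,0,0],"angular":[0,0,0],"hand":-1},{"translation":[0,0,0],"angular":[0,0,0],"hand":-1}]'
python3 - <<'E'
from bench import r
from h import *
for c in("side","top"):
    r.camera(c); I=r.camera_info(c)
    print(c,{n:[(d["point"],round(d["confidence"],2)) for d in r.mark_of(c,n)[:1]] for n in("handle","thread_cone","tack_jar")})
    for th in(.95,1.0,1.05,1.1):
        a=th+np.arctan2(.043,.16);q=np.hypot(.16,.043)
        print(th,proj(I,c2w([.1-q*np.cos(a),0,.12+q*np.sin(a)],.6464,-.0014,.132)).round(1))
E
```

```text
time: 16.75
ee_pos: [0.7023, 0.0043, 0.2911]
eef_rot: [0.466, 0.531, -0.465, 0.532]
ft_force: [-3.9, -1.9, 3.8]
width: 0.0087
side {'handle': [([162.1, 250.1], 0.93)], 'thread_cone': [([378.3, 300.2], 0.58)], 'tack_jar': []}
0.95 [[258.1 164.5]]
1.0 [[253.2 163. ]]
1.05 [[248.3 161.8]]
1.1 [[243.4 160.7]]
top {'handle': [], 'thread_cone': [([267.5, 219.6], 0.61)], 'tack_jar': []}
0.95 [[336.3 172. ]]
1.0 [[335.8 166.6]]
1.05 [[335.2 161.2]]
1.1 [[334.7 155.8]]
```

```bash
python3 -m pendant '[{"translation":[0.79,0.1,0.2],"angular":[0,0,0],"hand":-1},{"translation":[0.8,0.11,0.17],"angular":[0,0,0],"hand":-1},{"translation":[0,0,0],"angular":[0,0,0],"hand":-1},{"translation":[0,0,0],"angular":[0,0,0],"hand":-1},{"translation":[0,0,0],"angular":[0,0,0],"hand":-1},{"translation":[0,0,0],"angular":[0,0,0],"hand":-1},{"translation":[0,0,0],"angular":[0,0,0],"hand":-1}]'
python3 - <<'E'
from bench import r
import cv2
cv2.imwrite("pics/s12.png",r.camera("side")[:,:,::-1])
print({n:[(d["point"],round(d["confidence"],2)) for d in r.mark_of("side",n)[:1]] for n in("handle","thread_cone")})
E
```

```text
time: 17.85
ee_pos: [0.7182, 0.0064, 0.2949]
eef_rot: [0.467, 0.531, -0.465, 0.533]
ft_force: [-4.1, -1.9, 5.7]
width: 0.0088
{'handle': [([158.4, 240.2], 0.61)], 'thread_cone': [([381.0, 299.5], 0.74)]}
```

View pics/s12.png

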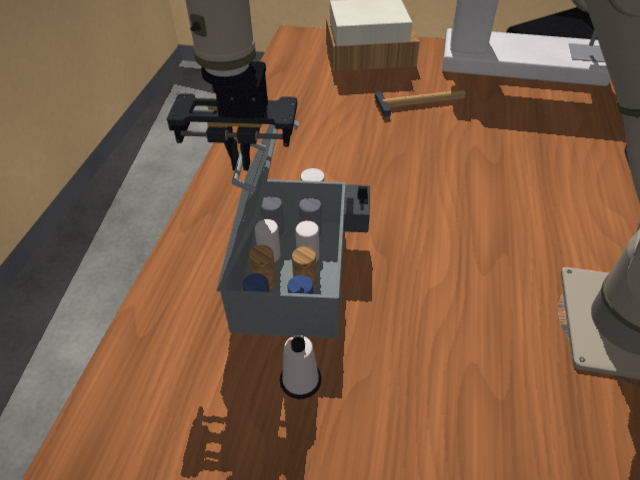

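The side view shows the lid at about 1.1 rad with the handle at pixel (240,158) between the fingers. The cone (300,365) and the jar (312,177) have not moved. Handing in.

```bash
python3 -c "
from bench import r
print(r.close_job())"
```

```text
the job is handed in; nothing more can be done
None
```

The chest is open, with the lid at about 1.1 rad (roughly 64° of 90°) and the gripper still holding the handle with a 30 N grip. I handed the job in at about 18 s.

- **Tug:** I pulled the lid up by its handle first. It stopped hard after 6–8 mm at about 36 N, so the catch was on. I let it down and released the handle.
- **Slide:** I pushed the thumb slide with closed fingers. It moved at about 2.5–2.8 N and met its stop at 11–15 N. The side camera put the knob within half a pixel of where it should be at full travel (row 186.2, expected 186.5).
- **Lift:** I gripped the handle again and the lid rose freely along its arc.
- **Last checks:**
  - The handle seen in the side camera agrees with the arm's position for the lid angle.
  - The lid held still for over a second at about 1.03 rad, before a last small raise.
  - The standing cone and the jar look unmoved in the side view. The detector did not find the jar, so I judged that by eye.
  - **Small disagreement:** the tool ended about 5–7 mm higher than the handle's ideal arc, with 4–7 N of residual force. The bar sits slightly toward the fingertips but is still firmly held, with the opening at 8.8 mm.

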